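Set the sample stage to its marked angle

ROBOT

A 6-joint arm with a two-finger parallel gripper is mounted at the origin on the work surface. World frame = base frame: x ahead of the robot, y to its left, z up, the work surface at z = 0. Lengths are in m, angles in rad, forces in N, time in s.
With the tool pointing down it reaches from about 0.35 to 0.85 m from the base axis. Payload 8.1 kg.
Tool frame: the origin (TCP) lies on the mounting face of the last link; the fingertips stand 186 mm ahead of it and the grasp point (between the pads) lies 167 mm ahead of it; z points along the fingers, y is the line along which they close (so a half turn about z gives the same grasp; the last joint's range is limited). The gripper opens to 93 mm and grips with 3 to 60 N. Pads are 15 mm wide; open, the fingers measure 128 mm over their backs; the gripper's body (75 mm by 188 mm) begins 65 mm behind the grasp point.
Start: joints at [-1.201, 0.13, 1.488, -0, 1.523, -0.085], TCP at [0.264, -0.539, 0.405] pointing down, gripper open.
Joint ranges: [-2.96, 2.96], [-0.89, 2.26], [0.02, 2.5], [-1.34, 4.48], [0, 2.73], [-2.66, 2.66]. Speed limits (rad/s): [2.39, 2.39, 2.79, 3.14, 3.14, 3.14].

INTERFACE

Orientations are given as a rotation vector (axis times angle).
In Python, from plant import read_state, read_camera, camera_params, close_job gives the robot as it stands. The module is installed in compiled form; this text tells all that it offers.
- The arm moves only by the tool servo_tool, never from a script. Its argument "increments" is a list of rows, each an object with "slide": the shift along the tool's x, y, z in mm, a list of three; "dr": the turn, a rotation vector about the tool's x, y, z in rad, a list of three; "jaw": the closure, from 0 (fully open) to 1 (shut). In form: [{"slide": [x, y, z], "dr": [ax, ay, az], "jaw": jaw}, ...]. A call has 1 to 20 rows; each row is the pose to reach, as a shift and turn from the pose commanded when the call began, along the tool's axes at that moment; what a row does not reach only later rows make up. A row lasts 1/10 s, in which the tool goes at most 50 mm and 8.59 degrees, less where a joint would pass 70% of its speed; a pose out of reach is approached as far as the arm can. A call with a gripper value outside its range is refused whole. The fingers move at their own pace and stop on an object; "force" is the grip in N (left out, the last holds). Time passes only in rows, so rows that repeat a pose let the fingers close. It gives the time, the measured TCP pose, the force, the opening and the grip force at its end, in the units of the state.
- read_state(): the state, without advancing time (a new reading comes with each control period).
- read_camera(name): name is "side" or "top" or "wrist"; returns (picture, depth): 480x640x3 uint8, red, green, blue; 480x640 float32, m along the optical axis (not along the pixel's ray), 0 where there is no reading.
- camera_params(name): a dict with "fx", "fy", "cx", "cy" (pixels), "rvec" (rotation vector, rad) and "tvec" (3), from world to camera coordinates, as OpenCV has them. Camera axes: x right, y down, z forward; pixel columns grow to the right and rows downward; lengths in m; the calibration is good to about 2 mm. The wrist camera is an equidistant fisheye: a pixel r from the principal point sees the ray r / f radians off the axis. A picture is of the moment at which its call begins: read the wrist's pose just before it. camera_params takes no time and is no camera call; for the wrist camera it gives the pose at the moment of the call.
- close_job(): hands the job in; it is judged then, once.
The state is a dict: "t": time; "q": joint angles; "dq": joint speeds; "joint_torque": joint torques, N m; "tool_pos": TCP position; "orientation": TCP orientation; "force": force on the tool from outside, world axes, zero at the start; "wrist_torque": the same for the moment, N m; "opening": finger opening in m; "gripper_force": force on a finger pad.
Only numpy, scipy, OpenCV 4.12 (cv2) and the standard library are available. Lean on these libraries where they do the work, as an engineer would, in place of code of your own. Each camera call takes 0.05 s, during which the arm holds its last target. There are 200 camera calls.

TASK

Turn the rotary stage's black dial by pushing its upright steel peg round with a fingertip, gently and without gripping it, until the yellow index line on the dial lines up with the green line on the silver scale ring around it. Lift nothing: the brass sample holder stays seated in the middle of the dial, and everything else on the table is left where it is. Finish with the hand clear.

Things in the scene. Friction and masses are not known exactly. Their poses are not given: they have to be found in the camera images.
- stage: the fixed rotary stage: a silver round base 230 mm across, its top face (the scale ring, black ticks every 10 degrees) 32 mm above the table; origin on the dial's axis at table height, z up. It is screwed down, its place and yaw differ each time
- dial: the black dial on the stage, 176 mm across, top face 38 mm above the table; origin on its vertical axis at table height. It turns freely both ways with no stop in reach, needs about 0.1 N m (roughly 2 N at the peg), is stiff enough to stay where it is left and does not coast. Its own +x axis points along the yellow index line, the peg stands on its -x side
- peg (a point): centre of the top of the steel push peg that stands upright on the dial: 16 mm across, 30 mm tall (from 38 to 68 mm above the table), its axis 62 mm from the dial's axis, diametrically opposite the yellow index line. It travels with the dial, and its steel sleeve spins freely on its pin, so a finger can roll along it. Between the peg's circle and the seat of the sample holder (which reaches 24 mm from the axis) the dial is bare
- index (a point): outer end of the yellow index line (5 mm wide, 36 mm long, radial) on the dial: 90 mm from the dial's axis, 38 mm above the table; it turns with the dial
- target (a point): the place where the index point must come: in line with the inner end of the green radial line (5 mm wide, 24 mm long, on the scale ring and down the base's side), 90 mm from the dial's axis, 38 mm above the table. Its angle differs each time; the line itself is flat and cannot be moved
- sample: brass sample holder with a small green glass top, 36 mm across, 25 mm tall, loose, standing in a 3 mm high seat in the middle of the dial (its underside is 38 mm above the table); origin at the centre of its underside
- viewer: grey handheld infrared viewer lying on its side, 165 mm long, 55 mm high; a bystander, loose, to be left where it stands; origin at the centre of its underside
- rack: blue vial rack 130 x 65 mm with capped vials up to 80 mm high; a bystander, loose, to be left where it stands; origin at the centre of its underside
- lens_tube: black lens tube standing beside the stage, 35 mm across, 46 mm high; a bystander, loose, to be left where it stands; origin at the centre of its underside
- post_collar: steel post holder standing beside the stage, 38 mm across, 55 mm high, with a brass screw reaching 30 mm from its axis; a bystander, loose, to be left where it stands; origin at the centre of its underside
- driver: screwdriver with red handle, 150 mm long, lying; a bystander, loose, to be left where it stands; origin at the centre of its underside
- jar: jar with white cap, 48 mm across, 60 mm high; a bystander, loose, to be left where it stands; origin at the centre of its underside
- optic_box: open grey tray 90 x 70 x 22 mm; a bystander, loose, to be left where it stands; origin at the centre of its underside
Things that resemble listed ones, but are neither listed nor needed, are in the scene too. Of the things like the sample, leave any that is pink; of the rest the smaller one is meant.

How it is judged:
At the end, for the whole second after the job is handed in: The outer end of the yellow index line is within 5 mm (about 3 degrees, one line's width) of the place in line with the green line, the dial is at rest, and the sample holder stands upright in its seat in the middle of the dial (horizontal distance between index and target below 0.005 m and angular speed of dial below 0.03 rad/s and horizontal distance between sample and stage below 0.006 m and z of sample in the frame of stage below 0.042 m and angle between sample's own z axis and vertical below 0.1 rad); the robot touches nothing.
It fails at once if the dial or its peg is squeezed or forced (more than 30 N between the fingers and the dial) (contact force between the fingers and dial above 30 N).
It fails at once if the sample holder is lifted or knocked out of its seat (z of sample in the frame of stage above 0.046 m or horizontal distance between sample and stage above 0.01 m).
It fails at once if another object on the table is moved more than 15 mm (distance of any of viewer, rack, lens_tube, post_collar, driver, jar, optic_box from where it was at the start of the episode above 0.015 m).
It also fails if it takes over 51 s, if anything falls off the work surface, if the arm or the gripper's body presses on something with over 40 N, if the wrist force passes 120 N, or if a joint passes its speed limit or range.

## Working session

There is one attempt and no reset: what is moved stays moved. The work goes in short steps, Python scripts to look and compute and a tool call to move; the robot and the scene stay as the last step left them, time stands still between calls to the robot, and variables do not carry over. Pictures are saved under pics/ and viewed, at most 10 in all, crops included, and the job is handed in when it is done.

Besides the shell and the picture viewer there is one more tool, called as name(argument=value, ...) on one line, values as JSON. servo_tool: Moves the arm, as the interface text tells. Its arguments: {"type":"object","properties":{"increments":{"type":"array"},"force":{"type":"number"}},"required":["increments"]}

```bash
mkdir -p pics; cat > h.py <<'E'
import numpy as np, cv2
from plant import *
def cam(n):
    p=camera_params(n); R=cv2.Rodrigues(np.array(p['rvec'],float))[0]; return p,R,np.array(p['tvec'],float)
def ray(n,u,v,z):
    p,R,t=cam(n); x=(u-p['cx'])/p['fx']; y=(v-p['cy'])/p['fy']
    d=R.T@np.array([x,y,1.]); c=-R.T@t; return c+d*(z-c[2])/d[2]
def proj(n,P):
    p,R,t=cam(n); c=R@np.array(P)+t; return c[0]/c[2]*p['fx']+p['cx'],c[1]/c[2]*p['fy']+p['cy']
E
python3 - <<'E'
from h import *
for n in('top','side'):
    im,d=read_camera(n); cv2.imwrite(f'pics/{n}0.png',im[...,::-1]); np.save(n+'0.npy',d)
    p,R,t=cam(n);print(n,p['fx'],-R.T@t)
s=read_state();print(s['tool_pos'],s['orientation'],s['opening'],s['t'])
E
```

```text
top 465.66740463964555 [ 0.34535191 -0.00729075  1.2347588 ]
side 566.2972389003775 [-0.26264678  0.79909666  0.76631089]
[ 0.26354194 -0.53879174  0.40381873] [-3.05914620e+00 -7.08004590e-01  3.39415272e-04] 0.09297193601594934 0.1
```

View pics/top0.png

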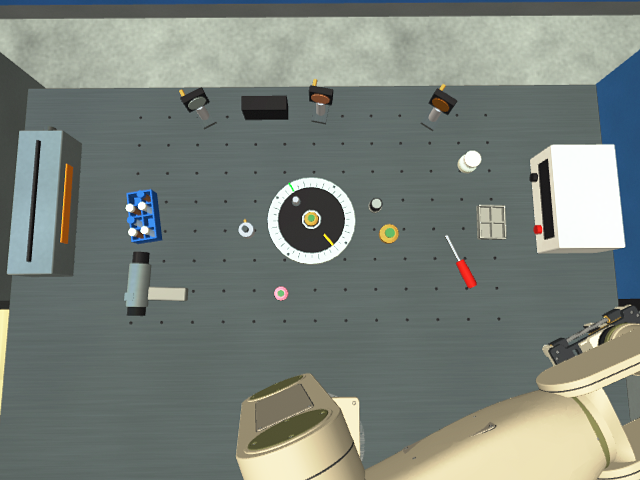

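View pics/side0.png

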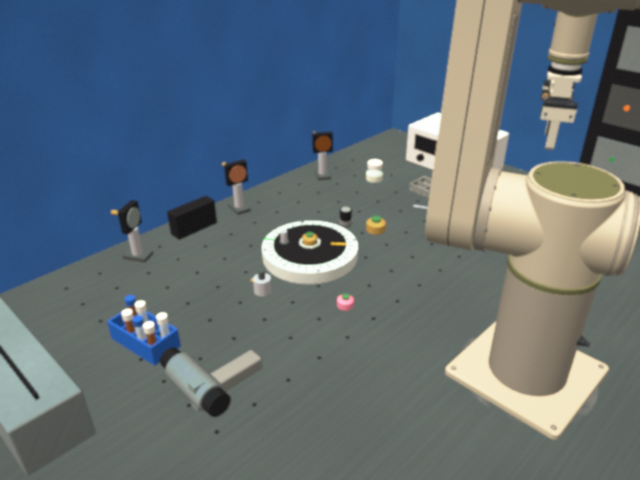

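The top view shows the stage at about (311,220), with the peg at (296,200), the yellow line ending near (333,245) and the green line near (292,187). The side view agrees. The sample sits in the middle, and the lens tube (376,204) and post holder (246,229) stand beside the stage. Next I measure.

```bash
cat > m.py <<'E'
from h import *
def measure(im):
    hsv=cv2.cvtColor(im,cv2.COLOR_RGB2HSV); H,S,V=cv2.split(hsv)
    yy,xx=np.mgrid[:480,:640]
    # silver ring: bright unsaturated blob near the stage -> ellipse of outer rim
    m=((V>150)&(S<60)&(np.hypot(xx-311,yy-220)<55)).astype(np.uint8)
    m=cv2.morphologyEx(m,cv2.MORPH_CLOSE,np.ones((5,5)))
    c=max(cv2.findContours(m,cv2.RETR_EXTERNAL,cv2.CHAIN_APPROX_NONE)[0],key=cv2.contourArea)
    e=cv2.fitEllipse(cv2.convexHull(c)); C=ray('top',*e[0],.032)
    blk=((V<70)&(np.hypot(xx-311,yy-220)<36)).astype(np.uint8)
    c=max(cv2.findContours(cv2.morphologyEx(blk,cv2.MORPH_CLOSE,np.ones((9,9))),cv2.RETR_EXTERNAL,cv2.CHAIN_APPROX_NONE)[0],key=cv2.contourArea)
    e2=cv2.fitEllipse(cv2.convexHull(c)); D=ray('top',*e2[0],.038)
    r=np.hypot(xx-e[0][0],yy-e[0][1])
    def pts(mask,z):
        v,u=np.nonzero(mask); return np.array([ray('top',a,b,z) for a,b in zip(u,v)])
    G=pts((H>40)&(H<85)&(S>90)&(r>30)&(r<46),.032)
    Y=pts((H>15)&(H<35)&(S>120)&(V>120)&(r>15)&(r<36),.038)
    def ang(P): q=P[:,:2].mean(0)-D[:2]; return np.degrees(np.arctan2(q[1],q[0])),np.hypot(*q),len(P)
    return C,e[1],D,e2[1],ang(G),ang(Y)
if __name__=='__main__':
    im,_=read_camera('top'); C,a,D,b,g,y=measure(im)
    print('ring',C,a,'dial',D,b,'green',g,'yellow',y,'delta',(g[0]-y[0]+180)%360-180)
    print('peg img',ray('top',296,200,.068)-D, 'depth-scale px/m at .032',465.7/(1.2348-.032))
    for k,(u,v,z) in dict(lens=(376,204,.046),post=(246,229,.055)).items(): print(k,ray('top',u,v,z))
E
python3 m.py
```

```text
ring [0.56072863 0.00603542 0.032     ] (86.62681579589844, 87.96525573730469) dial [0.56161789 0.00577449 0.038     ] (64.55585479736328, 65.5341796875) green (np.float64(30.338062696166148), np.float64(0.10493052315136689), 19) yellow (np.float64(-140.14743478885921), np.float64(0.06772558034930663), 42) delta 170.48549748502535
peg img [0.04555922 0.03776364 0.03      ] depth-scale px/m at .032 387.17991353508484
lens [ 0.59938663 -0.16399772  0.046     ]
post [0.53540116 0.17249958 0.055     ]
```

```bash
cat > g.py <<'E'
from h import *
def rel(targets,C=(.5612,.0059)):
    s=read_state(); p=np.array(s['tool_pos']); R=cv2.Rodrigues(np.array(s['orientation'],float))[0]
    print('t',s['t'],p.round(4),'xang',np.degrees(np.arctan2(R[1,0],R[0,0])).round(2),'tilt',R[:2,2].round(4),'F',np.round(s['force'],1),'q6',round(s['q'][5],2))
    x0=np.arctan2(R[1,0],R[0,0])
    for P,xa in targets:
        d=R.T@(np.array(P)-p)*1000
        dz=-((np.radians(xa)-x0+np.pi)%(2*np.pi)-np.pi)
        print(d.round(1).tolist(),round(dz,3))
def push(alpha,back,z,C=(.5612,.0059),rad=.062):
    a=np.radians(alpha); r=np.array([np.cos(a),np.sin(a)]); t=np.array([-r[1],r[0]])
    return [*(np.array(C)+rad*r-back*t),z],alpha
E
python3 - <<'E'
from g import *
rel([push(39.8,.042,.34),push(39.8,.042,.234)])
E
```

```text
t 0.15 [ 0.2635 -0.5388  0.4039] xang 26.06 tilt [-0.0005  0.0013] F [-0.1 -0.8  0.9] q6 -0.09
[576.9, -332.5, 64.5] -0.24
[576.9, -332.3, 170.5] -0.24
```

servo_tool(increments=[{"slide":[577,-332,64],"dr":[0,0,-0.24],"jaw":1},{"slide":[577,-332,64],"dr":[0,0,-0.24],"jaw":1},{"slide":[577,-332,64],"dr":[0,0,-0.24],"jaw":1},{"slide":[577,-332,64],"dr":[0,0,-0.24],"jaw":1},{"slide":[577,-332,64],"dr":[0,0,-0.24],"jaw":1},{"slide":[577,-332,64],"dr":[0,0,-0.24],"jaw":1},{"slide":[577,-332,64],"dr":[0,0,-0.24],"jaw":1},{"slide":[577,-332,64],"dr":[0,0,-0.24],"jaw":1},{"slide":[577,-332,64],"dr":[0,0,-0.24],"jaw":1},{"slide":[577,-332,64],"dr":[0,0,-0.24],"jaw":1},{"slide":[577,-332,64],"dr":[0,0,-0.24],"jaw":1},{"slide":[577,-332,64],"dr":[0,0,-0.24],"jaw":1},{"slide":[577,-332,64],"dr":[0,0,-0.24],"jaw":1},{"slide":[577,-332,64],"dr":[0,0,-0.24],"jaw":1},{"slide":[577,-332,64],"dr":[0,0,-0.24],"jaw":1},{"slide":[577,-332,64],"dr":[0,0,-0.24],"jaw":1},{"slide":[577,-332,64],"dr":[0,0,-0.24],"jaw":1},{"slide":[577,-332,64],"dr":[0,0,-0.24],"jaw":1}], force=20)

```text
t: 1.95
tool_pos: [0.6357, 0.0115, 0.341]
orientation: [2.955, 1.067, 0.0]
force: [-0.1, 0.9, -1.0]
opening: 0.0005
gripper_force: 0.0
```

```bash
python3 - <<'E'
from g import *
rel([push(39.8,.042,.234)])
im,_=read_camera('wrist'); cv2.imwrite('pics/w1.png',im[...,::-1])
print(camera_params('wrist'))
E
```

```text
t 1.95 [0.6357 0.0115 0.341 ] xang 39.72 tilt [ 0.0002 -0.0002] F [-0.1  0.9 -1. ] q6 0.82
[1.2, -1.5, 107.0] -0.001
{'fx': 371.64829954431775, 'fy': 371.64829954431775, 'cx': 318.10400863480277, 'cy': 241.61994968658323, 'rvec': array([-2.61402195,  1.22743751,  0.16980522]), 'tvec': array([-0.39713108,  0.46255938,  0.46452723])}
```

View pics/w1.png

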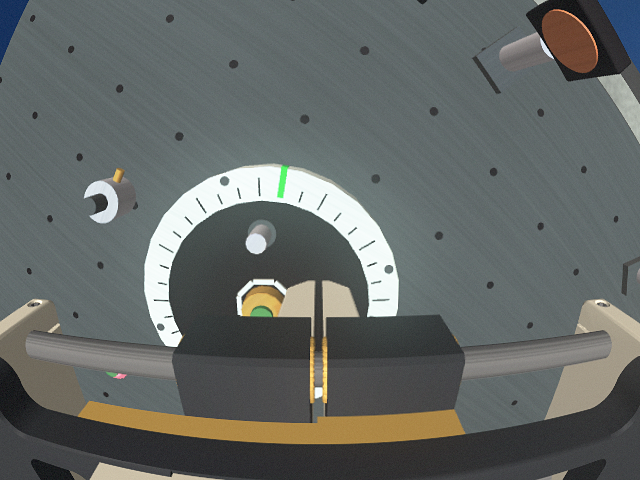

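The wrist view shows the peg top at (257,243), the green line from (281,197) to (286,167), and the closed fingers to the right of the peg over the dial. I cross-check the peg, green line and centre from here.

```bash
cat >> h.py <<'E'
def wray(u,v,z,p=None):
    p=p or camera_params('wrist'); R=cv2.Rodrigues(np.array(p['rvec'],float))[0]; t=np.array(p['tvec'],float)
    a=np.array([u-p['cx'],v-p['cy']])/p['fx']; r=np.hypot(*a); d=R.T@np.array([*(a/r*np.sin(r)),np.cos(r)]); c=-R.T@t
    return c+d*(z-c[2])/d[2]
def wmeas(im,p,C0=(.5612,.0059)):
    H,S,V=cv2.split(cv2.cvtColor(im,cv2.COLOR_RGB2HSV)); C0=np.array(C0)
    def pts(m,z,lo,hi):
        v,u=np.nonzero(m); P=np.array([wray(a,b,z,p) for a,b in zip(u,v)])[:,:2]; r=np.hypot(*(P-C0).T); return P[(r>lo)&(r<hi)]
    out={}
    G=pts((H>50)&(H<75)&(S>150)&(V>120),.032,.085,.118)
    Y=pts((H>22)&(H<34)&(S>150)&(V>120),.038,.05,.094)
    m=((V>170)&(S<50)).astype(np.uint8); c=max(cv2.findContours(m,cv2.RETR_EXTERNAL,cv2.CHAIN_APPROX_NONE)[0],key=cv2.contourArea)[:,0]
    P=np.array([wray(a,b,.032,p) for a,b in c])[:,:2]; r=np.hypot(*(P-C0).T); P=P[(r>.109)&(r<.121)]
    from scipy.optimize import least_squares
    f=least_squares(lambda q:np.hypot(P[:,0]-q[0],P[:,1]-q[1])-q[2],[*C0,.115],loss='soft_l1',f_scale=.001).x
    out['ring']=(f.round(4),len(P)); C=f[:2]
    for k,Q in(('green',G),('yellow',Y)):
        if len(Q)>20:
            d=Q.mean(0)-C; out[k]=(np.degrees(np.arctan2(d[1],d[0])).round(2),np.hypot(*d).round(4),len(Q))
    return out
E
python3 - <<'E'
from h import *
im=cv2.imread('pics/w1.png')[...,::-1].copy(); p=camera_params('wrist')
o=wmeas(im,p);print(o); C=o['ring'][0][:2]
d=wray(257,243,.068)[:2]-C; print('peg',np.degrees(np.arctan2(d[1],d[0])),np.hypot(*d))
E
```

```text
Traceback (most recent call last):
  File "h.py", line 20, in wmeas
    Y=pts((H>22)&(H<34)&(S>150)&(V>120),.038,.05,.094)
  File "h.py", line 17, in pts
    v,u=np.nonzero(m); P=np.array([wray(a,b,z,p) for a,b in zip(u,v)])[:,:2]; r=np.hypot(*(P-C0).T); return P[(r>lo)&(r<hi)]
                         ~~~~~~~~~~~~~~~~~~~~~~~~~~~~~~~~~~~~~~~~~~~~~^^^^^^
IndexError: too many indices for array: array is 1-dimensional, but 2 were indexed
```

```bash
sed -i 's/zip(u,v)\])\[:,:2\]; r=/zip(u,v)]).reshape(-1,3)[:,:2]; r=/' h.py
python3 - <<'E'
from g import *
im=cv2.imread('pics/w1.png')[...,::-1].copy(); p=camera_params('wrist')
o=wmeas(im,p);print(o); C=o['ring'][0][:2]
d=wray(257,243,.068)[:2]-C; print('peg',np.degrees(np.arctan2(d[1],d[0])),np.hypot(*d))
rel([push(39.8,.042,.234,C)])
E
```

```text
{'ring': (array([0.5614, 0.0084, 0.114 ]), 470), 'green': (np.float64(30.34), np.float64(0.1033), 166)}
peg 38.49481107466726 0.06144116354693462
t 2.0 [0.6358 0.0115 0.3411] xang 39.72 tilt [ 0.0003 -0.0002] F [-0.2  0.4  0.2] q6 0.82
[2.8, -3.3, 107.1] -0.001
```

servo_tool(increments=[{"slide":[2,-2.5,40],"dr":[0,0,0],"jaw":1},{"slide":[2,-2.5,75],"dr":[0,0,0],"jaw":1},{"slide":[2,-2.5,95],"dr":[0,0,0],"jaw":1},{"slide":[2,-2.5,107],"dr":[0,0,0],"jaw":1},{"slide":[2,-2.5,107],"dr":[0,0,0],"jaw":1},{"slide":[2,-2.5,107],"dr":[0,0,0],"jaw":1}])

```text
t: 2.6
tool_pos: [0.6365, 0.0155, 0.235]
orientation: [2.954, 1.069, 0.002]
force: [0.0, -0.5, 0.2]
opening: 0.0007
gripper_force: 0.0
```

```bash
python3 - <<'E'
from g import *
C=(.5613,.0075)
rel([push(38.5,.032,.234,C),push(38.5,.0255,.234,C)]+[push(a,.0255,.234,C) for a in range(42,120,4)])
E
```

```text
t 2.6 [0.6365 0.0155 0.235 ] xang 39.78 tilt [ 0.0015 -0.0001] F [ 0.  -0.5  0.2] q6 0.82
[-1.7, -8.6, 1.0] 0.022
[-1.5, -15.1, 1.0] 0.022
[0.0, -18.9, 1.0] -0.039
[1.5, -23.3, 1.0] -0.109
[2.6, -27.9, 1.0] -0.178
[3.4, -32.5, 1.0] -0.248
[3.9, -37.1, 1.0] -0.318
[4.1, -41.8, 1.0] -0.388
[4.0, -46.5, 1.0] -0.458
[3.5, -51.1, 1.0] -0.527
[2.7, -55.7, 1.0] -0.597
[1.6, -60.3, 1.0] -0.667
[0.1, -64.7, 0.9] -0.737
[-1.6, -69.1, 0.9] -0.807
[-3.7, -73.3, 0.9] -0.876
[-6.0, -77.3, 0.9] -0.946
[-8.6, -81.2, 0.9] -1.016
[-11.5, -84.9, 0.9] -1.086
[-14.6, -88.4, 0.9] -1.156
[-17.9, -91.7, 0.9] -1.226
[-21.5, -94.7, 0.9] -1.295
[-25.3, -97.4, 0.9] -1.365
```

servo_tool(increments=[{"slide":[-1.7,-5,1],"dr":[0,0,0.02],"jaw":1},{"slide":[-1.6,-9,1],"dr":[0,0,0.02],"jaw":1},{"slide":[-1.5,-12,1],"dr":[0,0,0.02],"jaw":1},{"slide":[-1.5,-15,1],"dr":[0,0,0.02],"jaw":1},{"slide":[-0.8,-17,1],"dr":[0,0,-0.01],"jaw":1},{"slide":[0,-19,1],"dr":[0,0,-0.04],"jaw":1},{"slide":[0.8,-21,1],"dr":[0,0,-0.075],"jaw":1},{"slide":[1.5,-23.3,1],"dr":[0,0,-0.11],"jaw":1},{"slide":[2.6,-27.9,1],"dr":[0,0,-0.18],"jaw":1},{"slide":[3.4,-32.5,1],"dr":[0,0,-0.25],"jaw":1},{"slide":[3.9,-37.1,1],"dr":[0,0,-0.32],"jaw":1}])

```text
t: 3.7
tool_pos: [0.6156, 0.0469, 0.233]
orientation: [2.742, 1.532, 0.001]
force: [2.0, -1.2, -0.9]
opening: 0.0006
gripper_force: 1.1
```

```bash
python3 - <<'E'
from g import *
C=(.5613,.0075)
im,_=read_camera('wrist'); cv2.imwrite('pics/w2.png',im[...,::-1])
rel([push(a,.0255,.234,C) for a in range(60,140,4)])
E
```

```text
t 3.75 [0.6152 0.0475 0.2329] xang 58.66 tilt [0.0006 0.    ] F [ 2.  -0.2  1.2] q6 0.54
[0.4, -1.2, -1.1] -0.023
[1.9, -5.6, -1.1] -0.093
[3.1, -10.1, -1.1] -0.163
[4.0, -14.7, -1.1] -0.233
[4.6, -19.4, -1.1] -0.303
[4.8, -24.1, -1.1] -0.373
[4.7, -28.7, -1.1] -0.442
[4.3, -33.4, -1.1] -0.512
[3.6, -38.0, -1.1] -0.582
[2.5, -42.6, -1.1] -0.652
[1.2, -47.1, -1.2] -0.722
[-0.5, -51.4, -1.2] -0.791
[-2.5, -55.7, -1.2] -0.861
[-4.7, -59.8, -1.2] -0.931
[-7.3, -63.7, -1.2] -1.001
[-10.1, -67.4, -1.2] -1.071
[-13.2, -70.9, -1.2] -1.14
[-16.5, -74.3, -1.2] -1.21
[-20.0, -77.3, -1.2] -1.28
[-23.7, -80.1, -1.2] -1.35
```

View pics/w2.png

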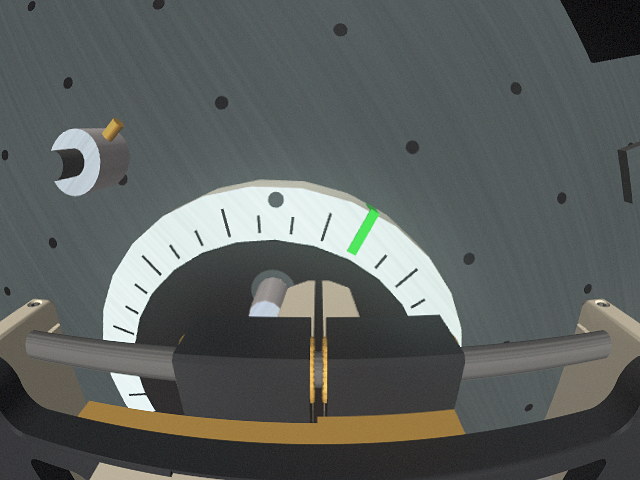

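The wrist view shows the finger against the peg at (268,295), and the dial is turning: the peg has moved away from the green line at (365,230). The force is about 2 N, so I keep pushing.

servo_tool(increments=[{"slide":[0.4,-1.2,-0.5],"dr":[0,0,-0.02],"jaw":1},{"slide":[1.9,-5.6,-0.5],"dr":[0,0,-0.09],"jaw":1},{"slide":[3.1,-10.1,-0.5],"dr":[0,0,-0.16],"jaw":1},{"slide":[4.0,-14.7,-0.5],"dr":[0,0,-0.23],"jaw":1},{"slide":[4.6,-19.4,-0.5],"dr":[0,0,-0.3],"jaw":1},{"slide":[4.8,-24.1,-0.5],"dr":[0,0,-0.37],"jaw":1},{"slide":[4.7,-28.7,-0.5],"dr":[0,0,-0.44],"jaw":1},{"slide":[4.3,-33.4,-0.5],"dr":[0,0,-0.51],"jaw":1},{"slide":[3.6,-38,-0.5],"dr":[0,0,-0.58],"jaw":1},{"slide":[2.5,-42.6,-0.5],"dr":[0,0,-0.65],"jaw":1},{"slide":[1.2,-47.1,-0.5],"dr":[0,0,-0.72],"jaw":1},{"slide":[-0.5,-51.4,-0.5],"dr":[0,0,-0.79],"jaw":1},{"slide":[-2.5,-55.7,-0.5],"dr":[0,0,-0.86],"jaw":1},{"slide":[-4.7,-59.8,-0.5],"dr":[0,0,-0.93],"jaw":1},{"slide":[-7.3,-63.7,-0.5],"dr":[0,0,-1.0],"jaw":1},{"slide":[-10.1,-67.4,-0.5],"dr":[0,0,-1.07],"jaw":1}])

```text
t: 5.35
tool_pos: [0.5527, 0.074, 0.2334]
orientation: [1.581, 2.715, 0.001]
force: [1.8, 0.3, -1.2]
opening: 0.0004
gripper_force: 1.0
```

```bash
python3 - <<'E'
from g import *
C=(.5613,.0075)
p=camera_params('wrist');im,_=read_camera('wrist'); cv2.imwrite('pics/w3.png',im[...,::-1])
try: print(wmeas(im,p,C))
except Exception as e: print(e)
rel([push(a,.0255,.234,C) for a in range(122,202,4)])
E
```

```text
{'ring': (array([0.56  , 0.0093, 0.1131]), 503)}
t 5.4 [0.5522 0.074  0.2332] xang 119.83 tilt [-0.0002  0.0003] F [0.8 0.3 0.5] q6 -0.48
[0.7, -2.1, -0.8] -0.038
[2.2, -6.5, -0.8] -0.108
[3.3, -11.0, -0.8] -0.177
[4.2, -15.6, -0.8] -0.247
[4.7, -20.3, -0.8] -0.317
[4.9, -25.0, -0.8] -0.387
[4.7, -29.6, -0.8] -0.457
[4.2, -34.3, -0.8] -0.527
[3.4, -38.9, -0.8] -0.596
[2.3, -43.5, -0.8] -0.666
[0.9, -47.9, -0.8] -0.736
[-0.9, -52.3, -0.8] -0.806
[-2.9, -56.5, -0.8] -0.876
[-5.2, -60.5, -0.8] -0.945
[-7.8, -64.4, -0.8] -1.015
[-10.7, -68.1, -0.8] -1.085
[-13.8, -71.6, -0.8] -1.155
[-17.2, -74.9, -0.8] -1.225
[-20.7, -77.9, -0.8] -1.294
[-24.5, -80.6, -0.8] -1.364
```

View pics/w3.png

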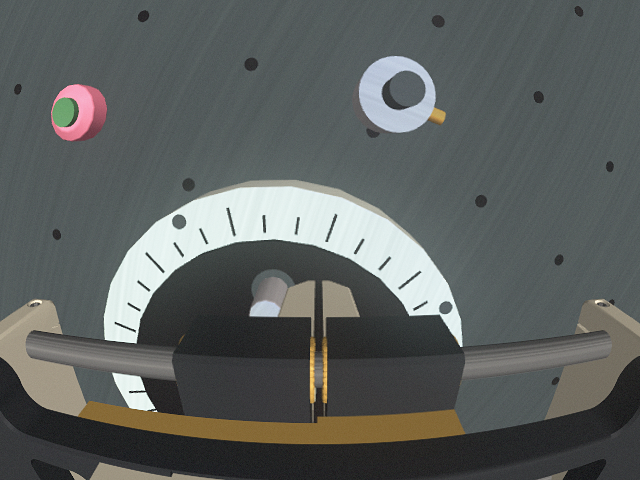

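The wrist view shows the peg still against the finger at (268,298), with its place in the hand unchanged. I push on to about 194° and then measure.

servo_tool(increments=[{"slide":[0.7,-2.1,-0.5],"dr":[0,0,-0.04],"jaw":1},{"slide":[2.2,-6.5,-0.5],"dr":[0,0,-0.11],"jaw":1},{"slide":[3.3,-11,-0.5],"dr":[0,0,-0.18],"jaw":1},{"slide":[4.2,-15.6,-0.5],"dr":[0,0,-0.25],"jaw":1},{"slide":[4.7,-20.3,-0.5],"dr":[0,0,-0.32],"jaw":1},{"slide":[4.9,-25,-0.5],"dr":[0,0,-0.39],"jaw":1},{"slide":[4.7,-29.6,-0.5],"dr":[0,0,-0.46],"jaw":1},{"slide":[4.2,-34.3,-0.5],"dr":[0,0,-0.53],"jaw":1},{"slide":[3.4,-38.9,-0.5],"dr":[0,0,-0.6],"jaw":1},{"slide":[2.3,-43.5,-0.5],"dr":[0,0,-0.67],"jaw":1},{"slide":[0.9,-47.9,-0.5],"dr":[0,0,-0.74],"jaw":1},{"slide":[-0.9,-52.3,-0.5],"dr":[0,0,-0.81],"jaw":1},{"slide":[-2.9,-56.5,-0.5],"dr":[0,0,-0.88],"jaw":1},{"slide":[-5.2,-60.5,-0.5],"dr":[0,0,-0.95],"jaw":1},{"slide":[-7.8,-64.4,-0.5],"dr":[0,0,-1.02],"jaw":1},{"slide":[-10.7,-68.1,-0.5],"dr":[0,0,-1.09],"jaw":1},{"slide":[-13.8,-71.6,-0.5],"dr":[0,0,-1.15],"jaw":1},{"slide":[-17.2,-74.9,-0.5],"dr":[0,0,-1.22],"jaw":1},{"slide":[-19,-76.4,-0.5],"dr":[0,0,-1.26],"jaw":1},{"slide":[-19,-76.4,-0.5],"dr":[0,0,-1.26],"jaw":1}])

```text
t: 7.4
tool_pos: [0.4955, 0.0196, 0.2338]
orientation: [0.317, -3.125, -0.0]
force: [-0.9, 0.2, -0.2]
opening: 0.0005
gripper_force: 0.2
```

```bash
python3 - <<'E'
from g import *
C=(.5613,.0075)
for n in('side','top'):
    im,_=read_camera(n); print(n,[np.round(proj(n,[.561,.007,.038]),0)])
    u,v=map(int,proj(n,[.561,.007,.038])); cr=im[max(v-70,0):v+70,u-90:u+90]
    cv2.imwrite(f'pics/{n}4.png',cv2.resize(cr[...,::-1],None,fx=4,fy=4,interpolation=cv2.INTER_CUBIC)); cv2.imwrite(f'{n}4full.png',im[...,::-1])
rel([push(a,.0255,.234,C) for a in (196,198,200,202,204,206,208,210,212)])
E
```

```text
side [array([310., 242.])]
top [array([311., 220.])]
t 7.5 [0.4956 0.0198 0.2338] xang -168.5 tilt [ 0. -0.] F [ 0.  -0.4 -0. ] q6 -1.84
[1.9, -4.6, -0.2] -0.079
[2.5, -6.8, -0.2] -0.113
[3.1, -9.1, -0.2] -0.148
[3.7, -11.3, -0.2] -0.183
[4.1, -13.6, -0.2] -0.218
[4.5, -16.0, -0.2] -0.253
[4.7, -18.3, -0.2] -0.288
[4.9, -20.6, -0.2] -0.323
[5.1, -22.9, -0.2] -0.358
```

View pics/top4.png

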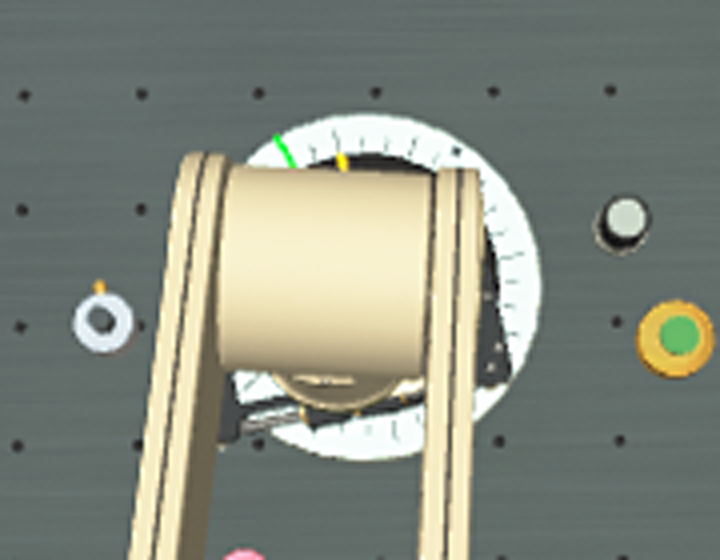

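View pics/side4.png

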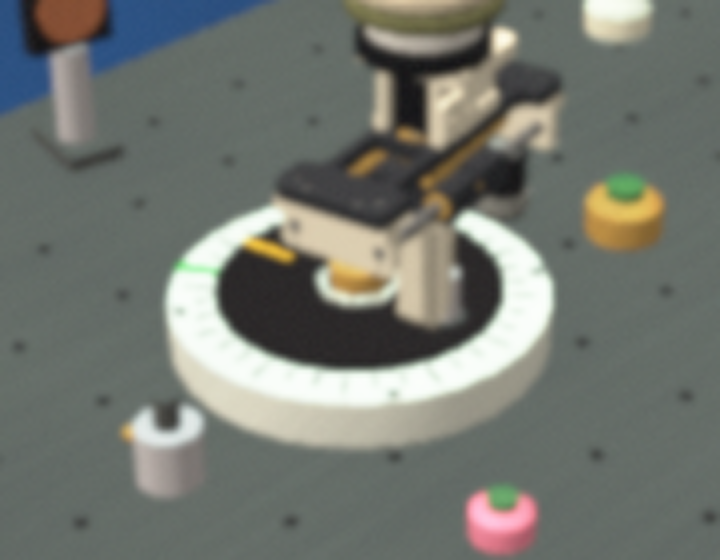

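The top crop shows the yellow tip at (343,160), just short of the green line at (287,152). In the side crop both lines are clear of the hand, with yellow at (270,250) and green at (197,268), and the sample seated. I measure the angle left.

```bash
cat > s.py <<'E'
from h import *
from scipy.optimize import least_squares
def side(im,n='side'):
    H,S,V=cv2.split(cv2.cvtColor(im,cv2.COLOR_RGB2HSV)); C0=np.array([.561,.007])
    def pts(m,z,lo,hi):
        v,u=np.nonzero(m); P=np.array([ray(n,a,b,z) for a,b in zip(u,v)]).reshape(-1,3)[:,:2]; r=np.hypot(*(P-C0).T); return P[(r>lo)&(r<hi)]
    G=pts((H>45)&(H<80)&(S>70),.032,.09,.117); Y=pts((H>13)&(H<35)&(S>130)&(V>110),.038,.052,.094)
    # dial centre: black dial's visible edge against the ring
    B=pts(((V>140)&(S<60)).astype(np.uint8),.032,.092,.112)
    for k,Q in(('G',G),('Y',Y)):
        d=Q.mean(0)-C0; print(n,k,len(Q),Q.mean(0).round(4),'r',np.hypot(*d).round(4),'ang',np.degrees(np.arctan2(d[1],d[0])).round(2))
    m=((V>140)&(S<60)).astype(np.uint8); v,u=np.nonzero(m&(cv2.erode(m,np.ones((3,3)))==0))
    P=np.array([ray(n,a,b,.032) for a,b in zip(u,v)])[:,:2]; r=np.hypot(*(P-C0).T); a=np.degrees(np.arctan2(*(P-C0).T[::-1]))
    Q=P[(r>.08)&(r<.095)&(abs(a)>0)]
    f=least_squares(lambda q:np.hypot(*(Q-q[:2]).T)-q[2],[*C0,.088],loss='soft_l1',f_scale=.001).x; print('inner fit',f.round(4),len(Q))
if __name__=='__main__':
    import sys
    for n in('side','top'):
        im=cv2.imread(f'{n}{sys.argv[1]}')[...,::-1].copy() if len(sys.argv)>1 else read_camera(n)[0]
        side(im,n)
E
python3 s.py 4full.png; cp pics/side0.png side0full.png; cp pics/top0.png top0full.png; echo start; python3 s.py 0full.png
```

```text
startTraceback (most recent call last):
  File "s.py", line 20, in <module>
    side(im,n)
    ~~~~^^^^^^
  File "s.py", line 9, in side
    B=pts(((V>140)&(S<60)).astype(np.uint8),.032,.092,.112)
  File "s.py", line 6, in pts
    v,u=np.nonzero(m); P=np.array([ray(n,a,b,z) for a,b in zip(u,v)]).reshape(-1,3)[:,:2]; r=np.hypot(*(P-C0).T); return P[(r>lo)&(r<hi)]
                                   ~~~^^^^^^^^^
  File "h.py", line 6, in ray
    p,R,t=cam(n); x=(u-p['cx'])/p['fx']; y=(v-p['cy'])/p['fy']
          ~~~^^^
  File "h.py", line 4, in cam
    p=camera_params(n); R=cv2.Rodrigues(np.array(p['rvec'],float))[0]; return p,R,np.array(p['tvec'],float)
ValueError: time passes only in moves, steps and waits
Traceback (most recent call last):
  File "s.py", line 20, in <module>
    side(im,n)
    ~~~~^^^^^^
  File "s.py", line 9, in side
    B=pts(((V>140)&(S<60)).astype(np.uint8),.032,.092,.112)
  File "s.py", line 6, in pts
    v,u=np.nonzero(m); P=np.array([ray(n,a,b,z) for a,b in zip(u,v)]).reshape(-1,3)[:,:2]; r=np.hypot(*(P-C0).T); return P[(r>lo)&(r<hi)]
                                   ~~~^^^^^^^^^
  File "h.py", line 6, in ray
    p,R,t=cam(n); x=(u-p['cx'])/p['fx']; y=(v-p['cy'])/p['fy']
          ~~~^^^
  File "h.py", line 4, in cam
    p=camera_params(n); R=cv2.Rodrigues(np.array(p['rvec'],float))[0]; return p,R,np.array(p['tvec'],float)
ValueError: time passes only in moves, steps and waits
```

```bash
sed -i '/B=pts/d;/# dial centre/d' s.py
sed -i 's/^def cam(n):/from functools import lru_cache\n@lru_cache(None)\ndef cam(n):/' h.py
python3 s.py 4full.png;  echo start; python3 s.py 0full.png
```

```text
side G 3 [0.6615 0.0622] r 0.1147 ang 28.77
side Y 43 [0.6279 0.0204] r 0.0683 ang 11.33
inner fit [0.5648 0.0062 0.0877] 188
top G 18 [0.6526 0.0592] r 0.1054 ang 29.71
top Y 11 [0.6423 0.0208] r 0.0825 ang 9.62
inner fit [0.5628 0.0081 0.0899] 212
start
side G 3 [0.6615 0.0622] r 0.1147 ang 28.77
side Y 52 [ 0.5094 -0.0351] r 0.0666 ang -140.79
inner fit [0.5655 0.0047 0.0886] 187
top G 19 [0.6519 0.0589] r 0.1047 ang 29.73
top Y 39 [ 0.5086 -0.0385] r 0.0694 ang -139.05
inner fit [0.5631 0.0061 0.089 ] 272
```

About 18° is left. I push most of it slowly and then measure again.

servo_tool(increments=[{"slide":[0.9,-2,0],"dr":[0,0,-0.04],"jaw":1},{"slide":[1.9,-4.6,0],"dr":[0,0,-0.08],"jaw":1},{"slide":[2.5,-6.8,0],"dr":[0,0,-0.11],"jaw":1},{"slide":[3.1,-9.1,0],"dr":[0,0,-0.15],"jaw":1},{"slide":[3.7,-11.3,0],"dr":[0,0,-0.18],"jaw":1},{"slide":[4.1,-13.6,0],"dr":[0,0,-0.22],"jaw":1},{"slide":[4.5,-16,0],"dr":[0,0,-0.25],"jaw":1},{"slide":[4.7,-18.3,0],"dr":[0,0,-0.29],"jaw":1},{"slide":[4.7,-18.3,0],"dr":[0,0,-0.29],"jaw":1},{"slide":[4.7,-18.3,0],"dr":[0,0,-0.29],"jaw":1}])

```text
t: 8.5
tool_pos: [0.4946, 0.001, 0.2337]
orientation: [0.764, -3.047, 0.0]
force: [-0.2, 1.2, 0.3]
opening: 0.0007
gripper_force: 0.3
```

```bash
python3 - <<'E'
from g import *
from s import side
for n in('side','top'):
    im,_=read_camera(n); side(im,n)
    u,v=map(int,proj(n,[.63,.045,.035])); cr=im[v-30:v+30,u-40:u+40]
    cv2.imwrite(f'{n}5.png',cv2.resize(cr[...,::-1],None,fx=8,fy=8,interpolation=cv2.INTER_CUBIC)[:, :400] if n=='top' else cv2.resize(cr[...,::-1],None,fx=8,fy=8,interpolation=cv2.INTER_CUBIC)[:, :400])
cv2.imwrite('pics/c5.png',np.hstack([cv2.imread('side5.png'),cv2.imread('top5.png')]))
C=(.5613,.0075)
rel([push(a,.0255,.234,C) for a in range(206,215)])
E
```

```text
side G 3 [0.6615 0.0622] r 0.1147 ang 28.77
side Y 50 [0.6221 0.0373] r 0.0682 ang 26.41
inner fit [0.5656 0.0054 0.0884] 188
top G 17 [0.6533 0.0598] r 0.1063 ang 29.75
top Y 1 [0.5028 0.0556] r 0.0758 ang 140.12
inner fit [0.5618 0.0066 0.0896] 321
t 8.6 [0.4946 0.001  0.2337] xang -151.82 tilt [ 0. -0.] F [-0.7  0.7  1.8] q6 -2.16
[-0.9, 2.1, -0.3] 0.038
[-0.4, 1.0, -0.3] 0.021
[0.1, -0.1, -0.3] 0.003
[0.5, -1.2, -0.3] -0.014
[0.9, -2.2, -0.3] -0.032
[1.3, -3.3, -0.3] -0.049
[1.7, -4.4, -0.3] -0.067
[2.1, -5.6, -0.3] -0.084
[2.4, -6.7, -0.3] -0.102
```

View pics/c5.png

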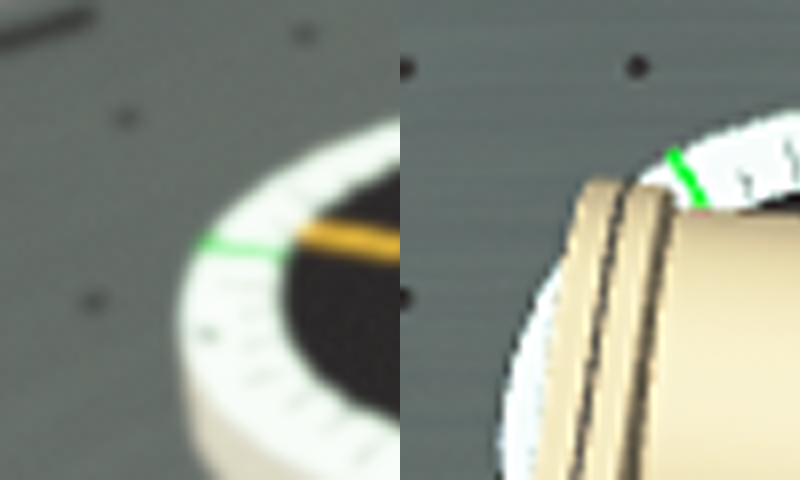

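Yellow is about 2–3° short. I nudge it 2° more, back off, lift and look from close by.

servo_tool(increments=[{"slide":[0.5,-1.2,0],"dr":[0,0,-0.015],"jaw":1},{"slide":[0.9,-2.2,0],"dr":[0,0,-0.03],"jaw":1},{"slide":[0.9,-2.2,0],"dr":[0,0,-0.03],"jaw":1},{"slide":[0.9,-2.2,0],"dr":[0,0,-0.03],"jaw":1},{"slide":[0.9,8,0],"dr":[0,0,-0.03],"jaw":1},{"slide":[0.9,8,-40],"dr":[0,0,-0.03],"jaw":1},{"slide":[0.9,8,-85],"dr":[0,0,-0.03],"jaw":1},{"slide":[0.9,8,-130],"dr":[0,0,-0.03],"jaw":1},{"slide":[0.9,8,-150],"dr":[0,0,-0.03],"jaw":1},{"slide":[0.9,8,-150],"dr":[0,0,-0.03],"jaw":1}])

```text
t: 9.6
tool_pos: [0.4909, 0.0079, 0.3881]
orientation: [-0.811, 3.028, -0.004]
force: [0.1, -0.7, 0.0]
opening: 0.0005
gripper_force: 0.0
```

```bash
python3 - <<'E'
from g import *
rel([([.49,-.03,.38],120),([.49,-.03,.38],30)])
E
```

```text
t 9.6 [0.4909 0.0079 0.3881] xang -150.02 tilt [ 0.0075 -0.0008] F [ 0.1 -0.7  0. ] q6 -2.18
[19.7, -32.4, 8.2] 1.57
[19.7, -32.4, 8.2] 3.141
```

servo_tool(increments=[{"slide":[20,-32,0],"dr":[0,0,0.15],"jaw":1},{"slide":[20,-32,0],"dr":[0,0,0.3],"jaw":1},{"slide":[20,-32,0],"dr":[0,0,0.45],"jaw":1},{"slide":[20,-32,0],"dr":[0,0,0.6],"jaw":1},{"slide":[20,-32,0],"dr":[0,0,0.75],"jaw":1},{"slide":[20,-32,0],"dr":[0,0,0.9],"jaw":1},{"slide":[20,-32,0],"dr":[0,0,1.05],"jaw":1},{"slide":[20,-32,0],"dr":[0,0,1.2],"jaw":1},{"slide":[20,-32,0],"dr":[0,0,1.35],"jaw":1},{"slide":[20,-32,0],"dr":[0,0,1.5],"jaw":1},{"slide":[20,-32,0],"dr":[0,0,1.65],"jaw":1},{"slide":[20,-32,0],"dr":[0,0,1.8],"jaw":1},{"slide":[20,-32,0],"dr":[0,0,1.95],"jaw":1},{"slide":[20,-32,0],"dr":[0,0,2.1],"jaw":1},{"slide":[20,-32,0],"dr":[0,0,2.25],"jaw":1},{"slide":[20,-32,0],"dr":[0,0,2.4],"jaw":1},{"slide":[20,-32,0],"dr":[0,0,2.55],"jaw":1},{"slide":[20,-32,0],"dr":[0,0,2.7],"jaw":1},{"slide":[20,-32,0],"dr":[0,0,2.85],"jaw":1},{"slide":[20,-32,0],"dr":[0,0,3.0],"jaw":1}])

```text
t: 11.6
tool_pos: [0.4881, -0.0298, 0.3818]
orientation: [-2.972, -1.015, 0.004]
force: [-0.3, -0.8, 0.5]
opening: 0.0006
gripper_force: 0.0
```

```bash
python3 - <<'E'
from g import *
from s import side
rel([])
p=camera_params('wrist');im,_=read_camera('wrist'); cv2.imwrite('pics/w6.png',im[...,::-1]); print(wmeas(im,p))
im,_=read_camera('side'); side(im)
E
```

```text
t 11.6 [ 0.4881 -0.0298  0.3818] xang 37.73 tilt [-0.0026  0.0003] F [-0.3 -0.8  0.5] q6 0.75
{'ring': (array([0.5605, 0.0077, 0.1139]), 707), 'green': (np.float64(30.33), np.float64(0.1041), 124), 'yellow': (np.float64(28.12), np.float64(0.0694), 234)}
side G 3 [0.6615 0.0622] r 0.1147 ang 28.77
side Y 50 [0.6216 0.0399] r 0.069 ang 28.51
inner fit [0.5659 0.0048 0.0888] 183
```

View pics/w6.png

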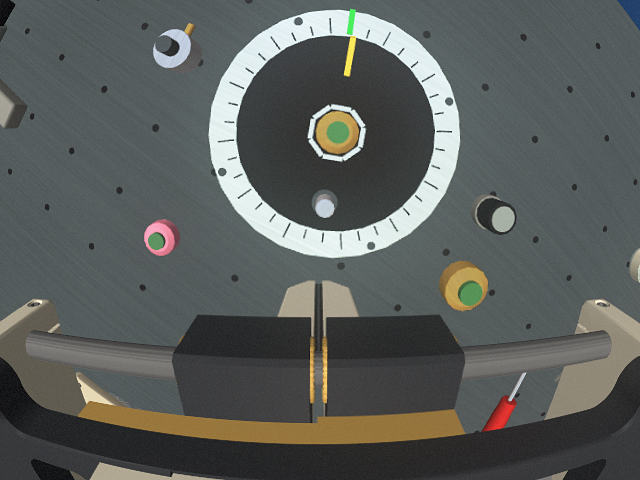

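The wrist view shows yellow (353,37 to 347,76) about 2° short of green (352,10 to 350,34), and the sample seated at (337,132). That is some 3.5 mm off, inside the 5 mm limit but close to it. The closed fingers are symmetric under a half turn, so I can nudge the peg from this orientation.

```bash
python3 - <<'E'
from g import *
C=(.5613,.0075)
P=[push(212,.042,.30,C),push(212,.042,.234,C),push(210,.0285,.234,C),push(210,.0255,.234,C),push(212.2,.0255,.234,C)]
rel([(p,a-180) for p,a in P])
E
```

```text
t 11.7 [ 0.4882 -0.0298  0.382 ] xang 37.94 tilt [-0.0024  0.0003] F [-0.9  0.3  0.2] q6 0.74
[23.4, -32.5, 82.0] 0.104
[23.5, -32.4, 148.0] 0.104
[23.4, -21.0, 148.0] 0.139
[23.0, -18.0, 148.0] 0.139
[21.7, -15.8, 148.0] 0.1
```

servo_tool(increments=[{"slide":[23.4,-32.5,30],"dr":[0,0,0.1],"jaw":1},{"slide":[23.4,-32.5,65],"dr":[0,0,0.1],"jaw":1},{"slide":[23.4,-32.5,82],"dr":[0,0,0.1],"jaw":1},{"slide":[23.4,-32.5,110],"dr":[0,0,0.1],"jaw":1},{"slide":[23.4,-32.5,135],"dr":[0,0,0.1],"jaw":1},{"slide":[23.4,-32.5,148],"dr":[0,0,0.1],"jaw":1},{"slide":[23.4,-32.5,148],"dr":[0,0,0.1],"jaw":1},{"slide":[23.4,-32.5,148],"dr":[0,0,0.1],"jaw":1}])

```text
t: 12.5
tool_pos: [0.4872, 0.0099, 0.2361]
orientation: [3.016, 0.878, -0.0]
force: [0.6, 0.9, -0.6]
opening: 0.0006
gripper_force: 0.0
```

```bash
python3 - <<'E'
from g import *
C=(.5613,.0075)
P=[push(210,.0285,.234,C),push(210,.0255,.234,C),push(212.2,.0255,.234,C)]
rel([(p,a-180) for p,a in P])
E
```

```text
t 12.5 [0.4872 0.0099 0.2361] xang 32.45 tilt [-0. -0.] F [ 0.6  0.9 -0.6] q6 0.92
[0.5, 10.6, 2.1] 0.043
[0.4, 13.6, 2.1] 0.043
[-0.6, 16.0, 2.1] 0.004
```

Nudge, back off, lift, and move back to the viewing pose.

servo_tool(increments=[{"slide":[0.4,5,1],"dr":[0,0,0.03],"jaw":1},{"slide":[0.4,9,1],"dr":[0,0,0.04],"jaw":1},{"slide":[0.4,12,1],"dr":[0,0,0.04],"jaw":1},{"slide":[0.2,14,1],"dr":[0,0,0.03],"jaw":1},{"slide":[-0.3,15,1],"dr":[0,0,0.015],"jaw":1},{"slide":[-0.6,16,1],"dr":[0,0,0],"jaw":1},{"slide":[-0.6,16,1],"dr":[0,0,0],"jaw":1},{"slide":[-0.6,16,1],"dr":[0,0,0],"jaw":1},{"slide":[-0.6,5,1],"dr":[0,0,0],"jaw":1},{"slide":[-0.6,5,-40],"dr":[0,0,0],"jaw":1},{"slide":[-0.6,5,-85],"dr":[0,0,0],"jaw":1},{"slide":[-0.6,5,-130],"dr":[0,0,0],"jaw":1},{"slide":[-20,32,-146],"dr":[0,0,-0.1],"jaw":1},{"slide":[-20,32,-146],"dr":[0,0,-0.1],"jaw":1},{"slide":[-20,32,-146],"dr":[0,0,-0.1],"jaw":1},{"slide":[-20,32,-146],"dr":[0,0,-0.1],"jaw":1}])

```text
t: 14.1
tool_pos: [0.4868, -0.0272, 0.3803]
orientation: [-2.969, -1.023, 0.003]
force: [0.3, -0.3, -0.5]
opening: 0.0003
gripper_force: 0.0
```

```bash
python3 - <<'E'
from g import *
from s import side
rel([])
p=camera_params('wrist');im,_=read_camera('wrist'); cv2.imwrite('pics/w7.png',cv2.resize(im[:270,190:480,::-1],None,fx=2,fy=2)); print(wmeas(im,p))
im,_=read_camera('side'); side(im)
E
```

```text
t 14.1 [ 0.4868 -0.0272  0.3803] xang 38.03 tilt [-0.0022  0.0007] F [ 0.3 -0.3 -0.5] q6 0.75
{'ring': (array([0.5605, 0.0077, 0.1138]), 713), 'green': (np.float64(30.32), np.float64(0.1041), 122), 'yellow': (np.float64(30.24), np.float64(0.0694), 235)}
side G 3 [0.6615 0.0622] r 0.1147 ang 28.77
side Y 51 [0.6199 0.0419] r 0.0685 ang 30.62
inner fit [0.5661 0.0048 0.0889] 180
```

View pics/w7.png

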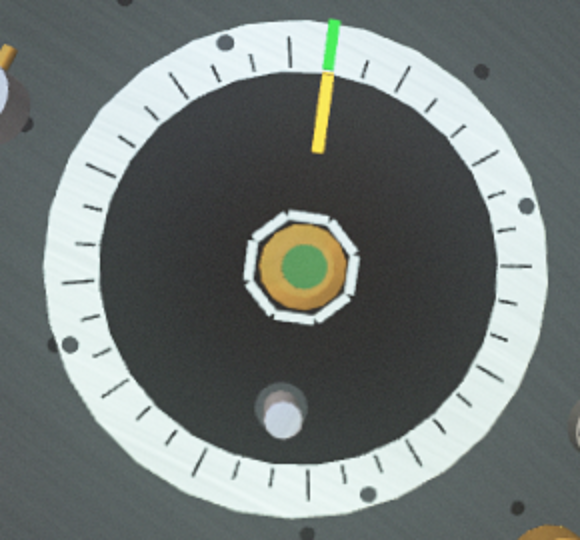

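The yellow line (318,152 to 328,72) now runs straight into the green line (329,70 to 334,20). The measured angles are 30.24° and 30.32°. The sample is seated at (303,266) and the hand is clear.

```bash
python3 -c "
from plant import close_job
print(close_job())"
```

```text
the job is handed in; nothing more can be done
None
```

The job is handed in: by my last wrist-camera measurement the yellow index line is within about 0.1° of the green line, the sample holder is still in its seat, and the hand is clear.

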